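# Find the concealed catch of the bit chest and press it

### The job

The small plywood chest has a drawer without a handle, held by a concealed catch: one of the six identical square tiles in its flat top is really a flush push plate. Feel across the tiles with the closed fingertips until you find the one that gives, press it fully down so that the drawer springs out by itself, then let go and move clear so that the plate comes back up. Grasp or lift nothing, do not touch the drawer, and leave the jar, the tape measure and the screwdriver beside the chest where they are.

Things in the scene. Friction and masses are not known exactly. Their poses are not given: they have to be found in the camera images.
- chest: plywood chest fixed to the bench, 136 (x) x 188 (y) x 80 mm high. Origin: centre of its underside, on the bench; z up, x towards its back, y to the left seen from its drawer front, which faces -x (the robot). Its yaw varies by 0.25 rad either way. The flat top is a dark frame 16 mm wide round six pale square tiles; screws at the frame's corners are mere decoration.
- panel (a point): centre of the flat top (80 mm up, axes as the chest's). Tiles 50 x 50 mm, 2 mm seams, centres at x = -26 or +26, y = -52, 0 or +52 mm from here. All look alike and lie flush; five are rigid, one (any) is the catch. Only touch tells: rigid tiles stop a fingertip at once, the catch sinks 6 mm. Press well inside one tile: a tip over a seam is stopped by the neighbour.
- catch (a joint): how far the concealed catch tile is pressed down, m: 0 = flush, 0.006 = fully down. The drawer is freed at about 0.004 to 0.005. It springs back up when let go (spring about 1 N at the start, 3.5 N fully down). Which tile it is, is not given.
- drawer_slide (a joint): how far the drawer has come out of the chest towards -x of the chest, m: 0 = shut, 0.036 = fully out. Held shut by the catch; once freed, a spring pushes it fully out in about half a second and it stays out.
- drawer: the drawer with its pale flush front 170 mm wide and 56 mm high (9 to 65 mm above the bench) and no handle, holding a screwdriver and a bolt that are fixed in it. Its origin is that of the chest when shut and moves with the drawer. Not to be touched.
- screw_jar: glass jar of screws, 62 mm across, 80 mm high, standing loose about 147 mm to the left (+y) of the chest's centre; origin at the centre of its underside. Leave it alone.
- tape_measure: yellow tape measure, 65 x 76 x 35 mm high, lying loose about 130 mm behind (+x) the chest's centre; origin at the centre of its underside. Leave it alone.
- driver_c: screwdriver with red handle, 175 mm long, 25 mm thick, lying loose about 130 mm to the right (-y) of the chest's centre, roughly along the chest's x; origin at the centre of its underside. Leave it alone.

How it is judged:
By the outcome, as a careful person would: the job done as asked, in the order asked, and still so for the second after the job is handed in, with the robot touching nothing.
It also fails if it takes over 45 s, if anything falls off the work surface, if the arm or the gripper's body presses on something with over 40 N, if the wrist force passes 120 N, or if a joint passes its speed limit or range.

### The arm

A 7-joint arm with a two-finger parallel gripper is mounted at the origin on the work surface; the furniture and walls round the work are solid. World frame = base frame: x ahead of the robot, y to its left, z up, the work surface at z = 0. Lengths are in m, angles in degrees, forces in N, time in s.
With the tool pointing down it reaches from about 0.425 to 0.875 m from the base axis. Payload 4.7 kg.
Tool frame: the origin (TCP) lies at the very end of the fingers, on their centre line; the grasp point (between the pads) lies 19 mm behind it; z points along the fingers, y is the line along which they close (so a half turn about z gives the same grasp; the last joint's range is limited). The gripper opens to 87 mm and grips with 3 to 60 N. Pads are 19 mm wide; open, the fingers measure 117 mm over their backs; the gripper's body (75 mm by 190 mm) begins 51 mm behind the grasp point.
Start: joints at [-72.302, 18.392, -4.016, 83.108, 1.295, 78.541, -3.26], TCP at [0.189, 0.622, 0.223] pointing down, gripper open.
Joint ranges: [-163.93, 163.93], [-17.29, 119.83], [-79.2, 71.16], [3.27, 140.29], [-89.18, 269.18], [5.43, 117.66], [-154.24, 154.24]. Speed limits (degrees/s): [147.25, 147.25, 180, 180, 180, 180, 180].

### API

Orientations are given as [roll, pitch, yaw] about the fixed x, y, z axes, in that order (R = Rz(yaw) Ry(pitch) Rx(roll)).
In Python, from cell import get_obs, eyes, env gives the robot as it stands.
- The arm moves only by the tool servo_tool, never from a script. Its argument "series" is a list that holds one entry, the list of rows, each a list of 7 numbers: the shift along the tool's x, y, z in units of 300 mm (1.0 is 300 mm), then the turn, a rotation vector about the tool's x, y, z in units of pi rad (1.0 is pi rad), then the opening, from 0 (shut) to 1 (fully open). In form: [[[tx, ty, tz, wx, wy, wz, gripper], ...]]. A call has 1 to 12 rows; each row is the pose to reach, as a shift and turn from the pose commanded when the call began, along the tool's axes at that moment, turning the shorter way round; what a row does not reach only later rows make up. A row lasts 1/12 s, in which the tool goes at most 41.7 mm and 7.16 degrees, less where a joint would pass 70% of its speed; a pose out of reach is approached as far as the arm can. A call with a number of a shift or a turn outside -1 to 1 is refused whole. A call with a gripper value outside its range is refused whole. The fingers move at their own pace and stop on an object; "grip_force" is the grip in N (left out, the last holds). Time passes only in rows, so rows that repeat a pose let the fingers close. It gives the time, the measured TCP pose, the force, the opening and the grip force at its end, in the units of the state.
- get_obs(): the state, without advancing time (a new reading comes with each control period).
- eyes.read_camera(name): name is "side" or "top"; returns a dict with "frame" (384x512x3 uint8, red, green, blue), "depth" (384x512 float32, m along the optical axis (not along the pixel's ray), 0 where there is no reading), "fx", "fy", "cx", "cy" (pixels), "origin" and "rotation" of the camera in the world. Camera axes: x right, y down, z forward; pixel columns grow to the right and rows downward; lengths in m; the calibration is good to about 2 mm. A picture is of the moment at which its call begins.
- env.sign_off(): hands the job in; it is judged then, once.
The state is a dict: "time_s": time; "qpos": joint angles; "joint_velocities": joint speeds; "effort": joint torques, N m; "tool_pos": TCP position; "tool_rot": TCP orientation; "force": force on the tool from outside, world axes, zero at the start; "wrist_torque": the same for the moment, N m; "grip_width": finger opening in m; "grasp_force": force on a finger pad.
Only numpy, scipy, OpenCV 4.12 (cv2) and the standard library are available. Lean on these libraries where they do the work, as an engineer would, in place of code of your own. Each camera call takes 0.05 s, during which the arm holds its last target. There are 200 camera calls.

## Working session

There is one attempt and no reset: what is moved stays moved. The work goes in short steps, Python scripts to look and compute and a tool call to move; the robot and the scene stay as the last step left them, time stands still between calls to the robot, and variables do not carry over. Pictures are saved under pics/ and viewed, at most 10 in all, crops included, and the job is handed in when it is done.

Besides the shell and the picture viewer there is one more tool, called after ">>>" as a command line: name --argument value ..., lists and objects as JSON in quotes. servo_tool: Moves the arm, as the interface text tells. Shifts and turns lie within -1 to 1; 1 stands for 300 mm of shift or pi rad of turn. Its arguments: {"type":"object","properties":{"series":{"type":"array"},"grip_force":{"type":"number"}},"required":["series"]}

```bash
mkdir -p pics; python3 - <<'E'
from cell import get_obs, eyes, env
import cv2,numpy as np
o=get_obs();print(o)
ims=[]
for n in("top","side"):
    c=eyes.read_camera(n);np.savez(n,**c);ims.append(c["frame"][...,::-1]);print(n,c["fx"],c["cx"],c["cy"],c["origin"],c["rotation"])
    cv2.imwrite(f"pics/{n}1.png",ims[-1])
E
```

```text
{'time_s': 0.0, 'qpos': array([-72.30196802,  18.44051585,  -4.01666505,  83.17586231,
         1.2948547 ,  78.5402418 ,  -3.25927427]), 'joint_velocities': array([ 0.02123661, -0.00325304, -0.05642169, -0.04770164, -0.02608999,
       -0.07007062,  0.0507335 ]), 'effort': array([-4.44802390e-04, -4.91278338e+01, -4.04314790e-01, -3.12533605e+01,
       -6.39710831e-02,  4.37267090e-02,  1.83898655e-04]), 'tool_pos': array([0.18872317, 0.62141436, 0.22143675]), 'tool_rot': array([-1.79888621e+02,  5.25989138e-03,  1.63113517e+02]), 'force': array([-0.75131365,  0.15167177,  0.32510297]), 'wrist_torque': array([ 0.03342603, -0.01313714,  0.01402015]), 'grasp_force': 0.0, 'grip_width': 0.08706665620781874}
top 390.88153237265516 251.70769863308382 197.62825010976255 [0.45694253 0.08018827 0.92553812] [-168.05851743    0.35561797  -95.30161479]
side 414.6504580698051 246.3018792272978 192.52141700884957 [0.6151157  0.83261195 0.56233325] [-121.67920851   -0.34300553 -177.84020154]
```

View pics/top1.png

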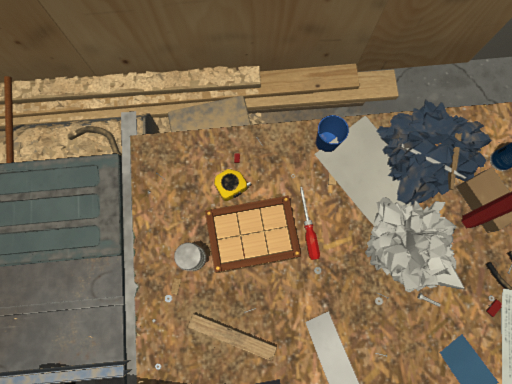

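View pics/side1.png

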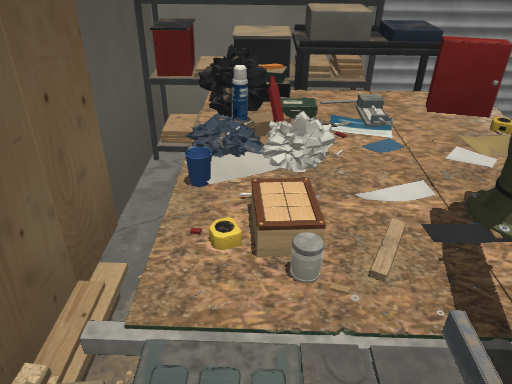

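The top view shows the chest centred near (253,234): the tiles span about x 214–293, y 204–264. The jar is at (190,256), the tape at (231,183) and the screwdriver at (309,230). The side view agrees, with the arm clear of the chest.

```bash
cat > h.py <<'E'
import numpy as np,cv2
from scipy.spatial.transform import Rotation as R
def ray(c,uv,z):
    uv=np.atleast_2d(uv).astype(float)
    d=np.c_[(uv[:,0]-c["cx"])/c["fx"],(uv[:,1]-c["cy"])/c["fy"],np.ones(len(uv))]
    r=c["rotation"];M=r if np.shape(r)==(3,3) else R.from_euler("xyz",r,degrees=True).as_matrix()
    d=d@M.T;o=c["origin"]
    return o+d*((z-o[2])/d[:,2])[:,None]
E
python3 - <<'E'
from h import *
for n,(x0,y0,x1,y1) in dict(top=(203,193,304,275),side=(245,173,330,234)).items():
    c=np.load(n+".npz");im=c["frame"];hsv=cv2.cvtColor(im,cv2.COLOR_RGB2HSV)
    m=np.zeros(im.shape[:2],np.uint8);m[y0:y1,x0:x1]=(hsv[y0:y1,x0:x1,2]>165)*255
    m=cv2.morphologyEx(m,cv2.MORPH_CLOSE,np.ones((5,5)))
    cs,_=cv2.findContours(m,0,2);k=max(cs,key=cv2.contourArea)[:,0]
    P=ray(c,k,.08)[:,:2]
    r=cv2.minAreaRect((P*1000).astype(np.float32));print(n,len(k),r)
    dd=np.median(c["depth"][m>0]);print(dd)
    vis=im[...,::-1].copy();cv2.drawContours(vis,[k[:,None]],-1,(255,0,0),1)
    cv2.imwrite(f"pics/{n}2.png",cv2.resize(vis[y0-10:y1+10,x0-10:x1+10],None,fx=4,fy=4,interpolation=0))
E
```

```text
top 85 ((557.9345092773438, 75.5928955078125), (101.22676086425781, 153.01881408691406), 5.098696231842041)
0.8497235
side 40 ((554.9413452148438, 75.2777099609375), (103.91015625, 153.98324584960938), 4.861587047576904)
0.8984123
```

View pics/top2.png

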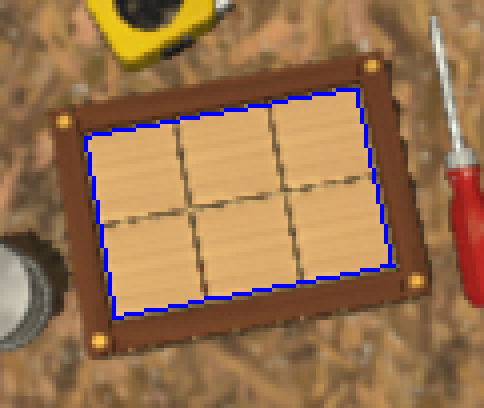

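```bash
cat >> h.py <<'E'
C=np.array([.5565,.0755]);YAW=5.0
def tile(ix,iy):
    a=np.radians(YAW);return C+np.array([[np.cos(a),-np.sin(a)],[np.sin(a),np.cos(a)]])@[26*ix/1e3,52*iy/1e3]
def go(p,yaw=185.):
    from cell import get_obs
    o=get_obs();M=R.from_euler("xyz",o["tool_rot"],degrees=True)
    T=R.from_euler("xyz",[180,0,yaw],degrees=True)
    return np.round(M.inv().apply(np.array(p)-o["tool_pos"])/.3,4),np.round((M.inv()*T).as_rotvec()/np.pi,4)
E
python3 - <<'E'
from h import *
for ix in(-1,1):
  for iy in(1,0,-1):print(ix,iy,tile(ix,iy))
print(go([*tile(-1,1),.12]),go([*tile(-1,1),.22]))
E
```

```text
-1 1 [0.52606684 0.12503607]
-1 0 [0.53059894 0.07323395]
-1 -1 [0.53513104 0.02143183]
1 1 [0.57786896 0.12956817]
1 0 [0.58240106 0.07776605]
1 -1 [0.58693316 0.02596393]
(array([-1.5565, -1.2561,  0.341 ]), array([-5.000e-04, -1.000e-04, -1.216e-01])) (array([-1.5566, -1.2567,  0.0076]), array([-5.000e-04, -1.000e-04, -1.216e-01]))
```

>>> servo_tool --series '[[[-0.78,-0.63,0,0,0,-0.1216,0],[-0.78,-0.63,0,0,0,-0.1216,0],[-0.78,-0.63,0,0,0,-0.1216,0],[-0.78,-0.63,0,0,0,-0.1216,0],[-0.78,-0.63,0,0,0,-0.1216,0],[-0.78,-0.63,0,0,0,-0.1216,0],[-0.78,-0.63,0,0,0,-0.1216,0],[-0.78,-0.63,0,0,0,-0.1216,0],[-0.78,-0.63,0,0,0,-0.1216,0],[-0.78,-0.63,0,0,0,-0.1216,0]]]'

```text
time_s: 0.93
tool_pos: [0.3578, 0.3731, 0.2225]
tool_rot: [180.0, -0.0, -175.1]
force: [-1.7, -0.0, -0.6]
grip_width: 0.0285
grasp_force: 0.0
```

```bash
python3 - <<'E'
from h import *
print(go([*tile(-1,1),.12]))
E
```

```text
(array([-0.4883, -0.872 ,  0.3408]), array([ 0.0002, -0.0002, -0.0005]))
```

>>> servo_tool --series '[[[-0.488,-0.872,0.1,0,0,0,0],[-0.488,-0.872,0.1,0,0,0,0],[-0.488,-0.872,0.1,0,0,0,0],[-0.488,-0.872,0.1,0,0,0,0],[-0.488,-0.872,0.1,0,0,0,0],[-0.488,-0.872,0.1,0,0,0,0],[-0.488,-0.872,0.1,0,0,0,0],[-0.488,-0.872,0.1,0,0,0,0],[-0.488,-0.872,0.34,0,0,0,0],[-0.488,-0.872,0.34,0,0,0,0],[-0.488,-0.872,0.34,0,0,0,0],[-0.488,-0.872,0.34,0,0,0,0]]]'

```text
time_s: 1.93
tool_pos: [0.5248, 0.1271, 0.1192]
tool_rot: [-180.0, -0.2, -174.8]
force: [1.2, 0.3, 1.3]
grip_width: 0.0004
grasp_force: 0.0
```

```bash
python3 - <<'E'
from h import *
from cell import get_obs
o=get_obs();print(o["tool_pos"],o["force"],o["grip_width"])
print(go([*tile(-1,1),.084]))
E
```

```text
[0.52484577 0.12706729 0.11916535] [1.22682801 0.29543585 1.34698532] 0.0003925602825244769
(array([-0.0039, -0.007 ,  0.1172]), array([-0.0003, -0.0013,  0.0009]))
```

>>> servo_tool --series '[[[0,0,0.06,0,0,0,0],[0,0,0.115,0,0,0,0],[0,0,0.12,0,0,0,0],[0,0,0.125,0,0,0,0],[0,0,0.13,0,0,0,0],[0,0,0.134,0,0,0,0],[0,0,0.138,0,0,0,0],[0,0,0.142,0,0,0,0],[0,0,0.142,0,0,0,0],[0,0,0.142,0,0,0,0]]]'

```text
time_s: 2.77
tool_pos: [0.5274, 0.1258, 0.0804]
tool_rot: [179.9, 0.1, -175.0]
force: [-4.4, -0.3, 10.2]
grip_width: 0.0004
grasp_force: 5.1
```

>>> servo_tool --series '[[[0,0,-0.06,0,0,0,0],[0,-0.09,-0.06,0,0,0,0],[0,-0.173,-0.06,0,0,0,0],[0,-0.173,-0.06,0,0,0,0],[0,-0.173,-0.025,0,0,0,0],[0,-0.173,-0.02,0,0,0,0],[0,-0.173,-0.015,0,0,0,0],[0,-0.173,-0.01,0,0,0,0],[0,-0.173,-0.005,0,0,0,0],[0,-0.173,0,0,0,0,0],[0,-0.173,0,0,0,0,0],[0,-0.173,0,0,0,0,0]]]'

```text
time_s: 3.77
tool_pos: [0.5306, 0.0748, 0.0804]
tool_rot: [179.9, -0.1, -174.9]
force: [-8.2, 0.3, 17.3]
grip_width: 0.0002
grasp_force: 8.9
```

>>> servo_tool --series '[[[0,0,-0.06,0,0,0,0],[0,-0.09,-0.06,0,0,0,0],[0,-0.173,-0.06,0,0,0,0],[0,-0.173,-0.06,0,0,0,0],[0,-0.173,-0.025,0,0,0,0],[0,-0.173,-0.02,0,0,0,0],[0,-0.173,-0.015,0,0,0,0],[0,-0.173,-0.01,0,0,0,0],[0,-0.173,-0.005,0,0,0,0],[0,-0.173,0,0,0,0,0],[0,-0.173,0,0,0,0,0],[0,-0.173,0,0,0,0,0]]]'

```text
time_s: 4.77
tool_pos: [0.535, 0.0234, 0.0804]
tool_rot: [179.9, -0.1, -174.9]
force: [-9.2, 0.4, 19.2]
grip_width: 0.0001
grasp_force: 9.4
```

Rigid. Next, the rear row (+x, right).

>>> servo_tool --series '[[[0,0,-0.06,0,0,0,0],[-0.09,0,-0.06,0,0,0,0],[-0.173,-0.003,-0.06,0,0,0,0],[-0.173,-0.003,-0.06,0,0,0,0],[-0.173,-0.003,-0.025,0,0,0,0],[-0.173,-0.003,-0.02,0,0,0,0],[-0.173,-0.003,-0.015,0,0,0,0],[-0.173,-0.003,-0.01,0,0,0,0],[-0.173,-0.003,-0.005,0,0,0,0],[-0.173,-0.003,0,0,0,0,0],[-0.173,-0.003,0,0,0,0,0],[-0.173,-0.003,0,0,0,0,0]]]'

```text
time_s: 5.77
tool_pos: [0.5859, 0.0256, 0.0804]
tool_rot: [179.9, -0.1, -175.0]
force: [-8.8, -0.6, 16.0]
grip_width: 0.0003
grasp_force: 8.1
```

>>> servo_tool --series '[[[0,0,-0.06,0,0,0,0],[0,0.09,-0.06,0,0,0,0],[0,0.173,-0.06,0,0,0,0],[0,0.173,-0.06,0,0,0,0],[0,0.173,-0.025,0,0,0,0],[0,0.173,-0.02,0,0,0,0],[0,0.173,-0.015,0,0,0,0],[0,0.173,-0.01,0,0,0,0],[0,0.173,-0.005,0,0,0,0],[0,0.173,0,0,0,0,0],[0,0.173,0,0,0,0,0],[0,0.173,0,0,0,0,0]]]'

```text
time_s: 6.77
tool_pos: [0.5824, 0.0757, 0.0804]
tool_rot: [180.0, -0.1, -175.1]
force: [-7.8, -2.0, 16.1]
grip_width: 0.0004
grasp_force: 8.0
```

>>> servo_tool --series '[[[0,0,-0.06,0,0,0,0],[0,0.09,-0.06,0,0,0,0],[0,0.173,-0.06,0,0,0,0],[0,0.173,-0.06,0,0,0,0],[0,0.173,-0.025,0,0,0,0],[0,0.173,-0.02,0,0,0,0],[0,0.173,-0.015,0,0,0,0],[0,0.173,-0.01,0,0,0,0],[0,0.173,-0.005,0,0,0,0],[0,0.173,0,0,0,0,0],[0,0.173,0,0,0,0,0],[0,0.173,0,0,0,0,0]]]'

```text
time_s: 7.77
tool_pos: [0.5786, 0.1289, 0.078]
tool_rot: [180.0, 0.0, -175.0]
force: [-0.5, -0.7, 1.0]
grip_width: 0.0004
grasp_force: 0.2
```

This is the one that gives (0.078 at 1 N). Pressing it fully down.

>>> servo_tool --series '[[[0,0,0.004,0,0,0,0],[0,0,0.008,0,0,0,0],[0,0,0.012,0,0,0,0],[0,0,0.015,0,0,0,0],[0,0,0.018,0,0,0,0],[0,0,0.018,0,0,0,0],[0,0,0.018,0,0,0,0],[0,0,0.018,0,0,0,0],[0,0,0.018,0,0,0,0],[0,0,0.018,0,0,0,0]]]'

```text
time_s: 8.6
tool_pos: [0.5787, 0.129, 0.0743]
tool_rot: [180.0, 0.0, -175.0]
force: [-3.9, -2.1, 10.8]
grip_width: 0.0008
grasp_force: 5.7
```

```bash
python3 - <<'E'
from cell import eyes
import cv2
for n in("top","side"):
    c=eyes.read_camera(n)["frame"][...,::-1];cv2.imwrite(f"pics/{n}3.png",c)
E
```

```text
(no output)
```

View pics/top3.png

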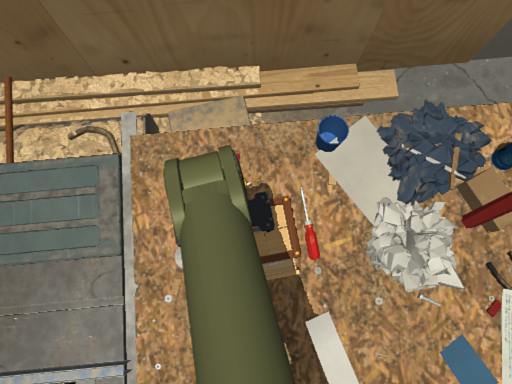

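The tile bottomed out at 0.0743 with 10.8 N. The drawer is visible sticking out below the chest at (282,268). Now I'll lift straight up, then check with the arm moved aside.

>>> servo_tool --series '[[[0,0,-0.03,0,0,0,0],[0,0,-0.1,0,0,0,0],[0,0,-0.2,0,0,0,0],[0,0,-0.3,0,0,0,0],[0,0,-0.4,0,0,0,0],[0,0,-0.5,0,0,0,0],[0,0,-0.5,0,0,0,0],[0.3,0.6,-0.5,0,0,0,0],[0.3,0.6,-0.5,0,0,0,0],[0.3,0.6,-0.5,0,0,0,0],[0.3,0.6,-0.5,0,0,0,0],[0.3,0.6,-0.5,0,0,0,0]]]'

```text
time_s: 9.7
tool_pos: [0.4704, 0.3036, 0.2223]
tool_rot: [179.9, -0.0, -174.9]
force: [1.0, 0.4, 0.1]
grip_width: 0.0005
grasp_force: 0.0
```

>>> servo_tool --series '[[[0.2,0.4,0,0,0,0,0],[0.2,0.4,0,0,0,0,0],[0.2,0.4,0,0,0,0,0],[0.2,0.4,0,0,0,0,0],[0.2,0.4,0,0,0,0,0],[0.2,0.4,0,0,0,0,0],[0.2,0.4,0,0,0,0,0],[0.2,0.4,0,0,0,0,0]]]'

```text
time_s: 10.37
tool_pos: [0.4042, 0.413, 0.2225]
tool_rot: [-180.0, 0.0, -175.2]
force: [-0.0, -0.5, 0.4]
grip_width: 0.0006
grasp_force: 0.0
```

```bash
python3 - <<'E'
from cell import eyes
import cv2,numpy as np
a=[]
for n in("top","side"):
    c=eyes.read_camera(n)["frame"][...,::-1];a.append(cv2.resize(c[140:310,140:370],None,fx=1.7,fy=1.7))
cv2.imwrite("pics/end.png",np.hstack(a))
E
```

```text
(no output)
```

View pics/end.png

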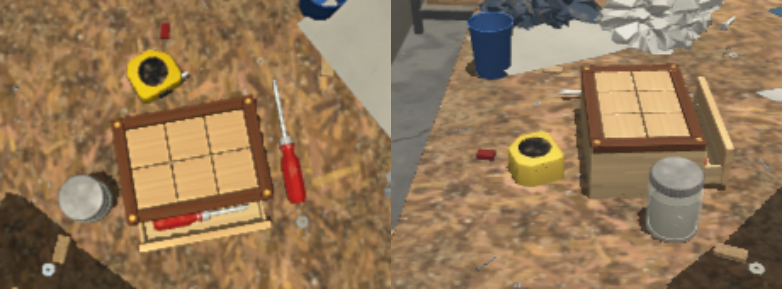

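The drawer is fully out (crop: front at (205,235)), all six tiles look flush, and the jar, tape measure and screwdriver are where they were. The arm is clear.

```bash
python3 -c "
from cell import env
print(env.sign_off())"
```

```text
the job is handed in; nothing more can be done
None
```

The catch was the back-left tile (x = +26, y = +52 mm from the panel centre): I pressed it fully down, the drawer sprang out, the tile looks flush again, the other items appear unmoved in the pictures, and the job is handed in.

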